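# Square up three sample bottles under the dosing nozzles

### The arm

A 6-joint arm with a two-finger parallel gripper is mounted at the origin on the work surface. World frame = base frame: x ahead of the robot, y to its left, z up, the work surface at z = 0. Lengths are in m, angles in rad, forces in N, time in s.
With the tool pointing down it reaches from about 0.375 to 0.9 m from the base axis. Payload 3.1 kg.
Tool frame: the origin (TCP) lies between the finger pads; the fingertips stand 17 mm ahead of it and the grasp point (between the pads) lies 2 mm behind it (robot.nose_length is the distance from the TCP to the fingertips, in m); z points along the fingers, y is the line along which they close (so a half turn about z gives the same grasp; the last joint's range is limited). The gripper opens to 87 mm and grips with 3 to 60 N. Pads are 19 mm wide; open, the fingers measure 117 mm over their backs; the gripper's body (75 mm by 190 mm) begins 51 mm behind the grasp point.
Start: joints at [0.951, 0.527, 1.433, -0, 1.181, -0.178], TCP at [0.267, 0.565, 0.24] pointing down, gripper open.
Joint ranges: [-3.08, 3.08], [-0.75, 2.2], [0.22, 2.44], [-1.43, 4.57], [0, 2.65], [-2.85, 2.85]. Speed limits (rad/s): [2.79, 2.79, 3.14, 3.14, 3.14, 3.14].

### API

Orientations are given as a unit quaternion [x, y, z, w].
In Python, from rig import robot, cams gives the robot as it stands.
- The arm moves only by the shell command python3 -m pendant 'ROWS' [FORCE]. ROWS is JSON, a list of rows, each an object with "jaw": the opening, from 0 (shut) to 1 (fully open); "linear": the shift along the tool's x, y, z in cm, a list of three; "twist": the turn about the tool's z in degrees. A call has 1 to 12 rows; each row shifts and turns the commanded pose from where the row before left it, along the tool's axes as they then stand; what a row does not reach is not made up. A row lasts 1/12 s, in which the tool goes at most 41.7 mm and 7.16 degrees, less where a joint would pass 70% of its speed; a pose out of reach is approached as far as the arm can. A call is refused whole if a number of a shift passes 4.17 or a number of a turn 7.16, either way. A call with a gripper value outside its range is refused whole. The fingers move at their own pace and stop on an object; FORCE is the grip in N (left out, the last holds). Time passes only in rows, so rows that do not move let the fingers close. It gives the time, the measured TCP pose, the force, the opening and the grip force at its end, in the units of the state.
- robot.get_obs(): the state, without advancing time (a new reading comes with each control period).
- cams.camera(name): name is "scene" or "top"; returns a dict with "color" (384x512x3 uint8, blue, green, red), "depth" (384x512 float32, m along the optical axis (not along the pixel's ray), 0 where there is no reading), "fov_y" (degrees; the focal length in pixels is half the picture's height over the tangent of half this angle, whatever the lens; pixels are square), "cx", "cy" (the principal point, pixels), "view" (4x4, takes a point from world to camera coordinates). Camera axes: x right, y down, z forward; pixel columns grow to the right and rows downward; lengths in m; the calibration is good to about 2 mm. A picture is of the moment at which its call begins.
- robot.hand_in(): hands the job in; it is judged then, once.
The state is a dict: "time": time; "q": joint angles; "joint_velocities": joint speeds; "joint_torque": joint torques, N m; "position": TCP position; "tool_rot": TCP orientation; "ft_force": force on the tool from outside, world axes, zero at the start; "moment": the same for the moment, N m; "grip_width": finger opening in m; "grip_force": force on a finger pad.
Only numpy, scipy, OpenCV 4.12 (cv2) and the standard library are available. Lean on these libraries where they do the work, as an engineer would, in place of code of your own. Each camera call takes 0.05 s, during which the arm holds its last target. There are 200 camera calls.

### The job

Slide the three square sample bottles into an even, square row under the dosing head, one centred under each nozzle and flush against the sprung back plate. Then lay the aluminium bar on the bench centred along the bottles' front faces, press it gently until the back plate just gives by a millimetre or more, never as far as 6 mm, and let go, leaving bar, bottles and plate snugly in contact. Keep the bottles upright and leave the tube rack where it is.

Things in the scene. Friction and masses are not known exactly. Their poses are not given: they have to be found in the camera images.
- doser: Fixed white dosing station. Origin on the bench under the middle nozzle; x points from the open front to the back plate, y along the nozzles, z up. Its head is a beam, x -30 to +14 mm, y +-180 mm, z 150 to 196 mm (pipe on top to 212); side arms at y +-165 mm join it to 210 mm pillars at x 56 to 96 mm. The front is open; an upright gripper's body does not fit under the head.
- nozzle0 (a point): Tip of the nozzle at doser y = -96 mm, 115 mm above the bench, 12 mm in diameter; axes as the doser's.
- nozzle1 (a point): Tip of the middle nozzle (y = 0), as nozzle0.
- nozzle2 (a point): Tip of the nozzle at y = +96 mm, as nozzle0.
- plate_face (a point): Foot of the front face of the sprung steel back plate (290 mm long, 45 mm high), at its middle, at bench height; it moves with the plate; axes as the doser's. At rest the face lies 30 mm behind the nozzles (doser x = +30 mm). A bottle is flush when its centre is at x = -30 mm here, and the bar then at x = -82 mm.
- plate (a joint): How far the back plate is pushed in against its springs, in m: 0 at rest, end stop at 0.012. It begins to give at about 5 N and yields 1 mm for each further 1.2 N; the friction of whatever is pushed comes on top.
- bottle_a: Square white plastic sample bottle, 60 x 60 mm, body 64 mm high, round open neck 38 mm wide up to 84 mm, about 250 g. Origin at the centre of its underside, z up, x and y square to its faces. The three bottles are alike: any may stand under any nozzle.
- bottle_b: A second bottle like bottle_a.
- bottle_c: A third bottle like bottle_a.
- bar: Flat bare aluminium bar, 200 mm long (y), 44 mm wide (x), 14 mm high, with a grip post at its middle, 18 mm (x) by 26 mm (y), rising to 62 mm; about 380 g. Origin at the centre of its underside, z up. Both long faces are alike.
- tube_rack: Bystander: blue tube rack, 80 x 200 mm (x, y), 68 mm high with its tubes. Origin under its centre.
Not all that is in view belongs to the job. Leave any purple or yellow look-alike of the bottle_a alone.

How it is judged:
On the way, in this order (a step that is already met when the one before it is completed fails the run):
1. a bottle stands upright under each nozzle, within 9 mm sideways and within 8 mm of the back plate (((y of bottle_a in the frame of nozzle0 between -0.009 and 0.009 m and x of bottle_a in the frame of plate_face between -0.038 and -0.027 m and angle between bottle_a's own z axis and vertical below 0.06 rad) or (y of bottle_b in the frame of nozzle0 between -0.009 and 0.009 m and x of bottle_b in the frame of plate_face between -0.038 and -0.027 m and angle between bottle_b's own z axis and vertical below 0.06 rad) or (y of bottle_c in the frame of nozzle0 between -0.009 and 0.009 m and x of bottle_c in the frame of plate_face between -0.038 and -0.027 m and angle between bottle_c's own z axis and vertical below 0.06 rad)) and ((y of bottle_a in the frame of nozzle1 between -0.009 and 0.009 m and x of bottle_a in the frame of plate_face between -0.038 and -0.027 m and angle between bottle_a's own z axis and vertical below 0.06 rad) or (y of bottle_b in the frame of nozzle1 between -0.009 and 0.009 m and x of bottle_b in the frame of plate_face between -0.038 and -0.027 m and angle between bottle_b's own z axis and vertical below 0.06 rad) or (y of bottle_c in the frame of nozzle1 between -0.009 and 0.009 m and x of bottle_c in the frame of plate_face between -0.038 and -0.027 m and angle between bottle_c's own z axis and vertical below 0.06 rad)) and ((y of bottle_a in the frame of nozzle2 between -0.009 and 0.009 m and x of bottle_a in the frame of plate_face between -0.038 and -0.027 m and angle between bottle_a's own z axis and vertical below 0.06 rad) or (y of bottle_b in the frame of nozzle2 between -0.009 and 0.009 m and x of bottle_b in the frame of plate_face between -0.038 and -0.027 m and angle between bottle_b's own z axis and vertical below 0.06 rad) or (y of bottle_c in the frame of nozzle2 between -0.009 and 0.009 m and x of bottle_c in the frame of plate_face between -0.038 and -0.027 m and angle between bottle_c's own z axis and vertical below 0.06 rad))), for 0.2 s.
2. the bar lies square across the bottles' fronts and presses the back plate in by 1 to 6 mm (x of bar in the frame of plate_face between -0.0845 and -0.078 m and y of bar in the frame of plate_face between -0.015 and 0.015 m and angle between the y axis of bar and the y axis of doser, either way round below 0.035 rad and value of joint plate between 0.001 and 0.006 m), for 0.2 s.
At the end, for the whole second after the job is handed in: One upright bottle per nozzle, square (0.06 rad), centred within 6 mm, at most 2.5 mm off the plate; bar flat on the bench along their fronts, square (0.035 rad), centred within 15 mm, at most 2.5 mm total play from plate to bar; plate in less than 6 mm; all at rest (((y of bottle_a in the frame of nozzle0 between -0.006 and 0.006 m and x of bottle_a in the frame of plate_face between -0.0325 and -0.027 m and angle between bottle_a's own z axis and vertical below 0.06 rad and (angle between the x axis of bottle_a and the x axis of doser, either way round below 0.06 rad or angle between the x axis of bottle_a and the y axis of doser, either way round below 0.06 rad) and linear speed of bottle_a below 0.01 m/s) or (y of bottle_b in the frame of nozzle0 between -0.006 and 0.006 m and x of bottle_b in the frame of plate_face between -0.0325 and -0.027 m and angle between bottle_b's own z axis and vertical below 0.06 rad and (angle between the x axis of bottle_b and the x axis of doser, either way round below 0.06 rad or angle between the x axis of bottle_b and the y axis of doser, either way round below 0.06 rad) and linear speed of bottle_b below 0.01 m/s) or (y of bottle_c in the frame of nozzle0 between -0.006 and 0.006 m and x of bottle_c in the frame of plate_face between -0.0325 and -0.027 m and angle between bottle_c's own z axis and vertical below 0.06 rad and (angle between the x axis of bottle_c and the x axis of doser, either way round below 0.06 rad or angle between the x axis of bottle_c and the y axis of doser, either way round below 0.06 rad) and linear speed of bottle_c below 0.01 m/s)) and ((y of bottle_a in the frame of nozzle1 between -0.006 and 0.006 m and x of bottle_a in the frame of plate_face between -0.0325 and -0.027 m and angle between bottle_a's own z axis and vertical below 0.06 rad and (angle between the x axis of bottle_a and the x axis of doser, either way round below 0.06 rad or angle between the x axis of bottle_a and the y axis of doser, either way round below 0.06 rad) and linear speed of bottle_a below 0.01 m/s) or (y of bottle_b in the frame of nozzle1 between -0.006 and 0.006 m and x of bottle_b in the frame of plate_face between -0.0325 and -0.027 m and angle between bottle_b's own z axis and vertical below 0.06 rad and (angle between the x axis of bottle_b and the x axis of doser, either way round below 0.06 rad or angle between the x axis of bottle_b and the y axis of doser, either way round below 0.06 rad) and linear speed of bottle_b below 0.01 m/s) or (y of bottle_c in the frame of nozzle1 between -0.006 and 0.006 m and x of bottle_c in the frame of plate_face between -0.0325 and -0.027 m and angle between bottle_c's own z axis and vertical below 0.06 rad and (angle between the x axis of bottle_c and the x axis of doser, either way round below 0.06 rad or angle between the x axis of bottle_c and the y axis of doser, either way round below 0.06 rad) and linear speed of bottle_c below 0.01 m/s)) and ((y of bottle_a in the frame of nozzle2 between -0.006 and 0.006 m and x of bottle_a in the frame of plate_face between -0.0325 and -0.027 m and angle between bottle_a's own z axis and vertical below 0.06 rad and (angle between the x axis of bottle_a and the x axis of doser, either way round below 0.06 rad or angle between the x axis of bottle_a and the y axis of doser, either way round below 0.06 rad) and linear speed of bottle_a below 0.01 m/s) or (y of bottle_b in the frame of nozzle2 between -0.006 and 0.006 m and x of bottle_b in the frame of plate_face between -0.0325 and -0.027 m and angle between bottle_b's own z axis and vertical below 0.06 rad and (angle between the x axis of bottle_b and the x axis of doser, either way round below 0.06 rad or angle between the x axis of bottle_b and the y axis of doser, either way round below 0.06 rad) and linear speed of bottle_b below 0.01 m/s) or (y of bottle_c in the frame of nozzle2 between -0.006 and 0.006 m and x of bottle_c in the frame of plate_face between -0.0325 and -0.027 m and angle between bottle_c's own z axis and vertical below 0.06 rad and (angle between the x axis of bottle_c and the x axis of doser, either way round below 0.06 rad or angle between the x axis of bottle_c and the y axis of doser, either way round below 0.06 rad) and linear speed of bottle_c below 0.01 m/s)) and x of bar in the frame of plate_face between -0.0845 and -0.078 m and y of bar in the frame of plate_face between -0.015 and 0.015 m and angle between the y axis of bar and the y axis of doser, either way round below 0.035 rad and angle between bar's own z axis and vertical below 0.04 rad and height (world z) of bar below 0.004 m and linear speed of bar below 0.01 m/s and value of joint plate below 0.006 m); the robot touches nothing.
It fails at once if the back plate is pushed in more than 6 mm (value of joint plate above 0.006 m).
It fails at once if a bottle is tipped by more than 0.5 rad (angle between any of bottle_a, bottle_b, bottle_c's own z axis and vertical above 0.5 rad).
It fails at once if the tube rack is shifted by more than 25 mm (distance of tube_rack from where it was at the start of the episode above 0.025 m).
It also fails if it takes over 72 s, if anything falls off the work surface, if the arm or the gripper's body presses on something with over 40 N, if the wrist force passes 120 N, or if a joint passes its speed limit or range.

## Working session

There is one attempt and no reset: what is moved stays moved. The work goes in short steps, Python scripts to look and compute and a shell command to move; the robot and the scene stay as the last step left them, time stands still between calls to the robot, and variables do not carry over. Pictures are saved under pics/ and viewed, at most 10 in all, crops included, and the job is handed in when it is done.

```bash
mkdir -p pics
cat > h.py <<'E'
import numpy as np,cv2
from rig import robot,cams
def grab(n):
    c=cams.camera(n);D=c["depth"];h,w=D.shape
    f=h/2/np.tan(np.radians(c["fov_y"])/2)
    u,v=np.meshgrid(np.arange(w),np.arange(h))
    P=np.stack([(u-c["cx"])/f*D,(v-c["cy"])/f*D,D,np.ones_like(D)],-1)@np.linalg.inv(np.array(c["view"])).T
    P=P[...,:3].copy();P[D==0]=np.nan
    return c["color"],P
E
python3 - <<'E'
from h import *
for n in("scene","top"):
    im,P=grab(n);cv2.imwrite(f"pics/{n}0.png",im);np.save(f"{n}0.npy",P);cv2.imwrite(f"{n}0c.png",im)
print(robot.get_obs())
E
```

```text
{'time': 0.1, 'q': array([ 9.50520764e-01,  5.28368422e-01,  1.43376538e+00, -1.02197055e-06,
        1.18139690e+00, -1.78488696e-01]), 'joint_velocities': array([-0.00041862, -0.00258889, -0.00269658, -0.00116681,  0.00162739,
        0.00027122]), 'joint_torque': array([ 2.02205024e-04, -4.40984488e+01, -1.77151537e+01,  6.34774799e-02,
        5.34317060e-02, -4.43095553e-05]), 'position': array([0.26682256, 0.56449517, 0.23867519]), 'tool_rot': array([ 2.19101143e-01,  9.75701671e-01, -8.92947556e-04, -3.76369084e-04]), 'ft_force': array([-0.4299191 , -0.0710215 ,  0.15532737]), 'moment': array([0.00555276, 0.0557067 , 0.04346301]), 'grip_force': 0.0, 'grip_width': 0.08714610325547513}
```

View pics/top0.png

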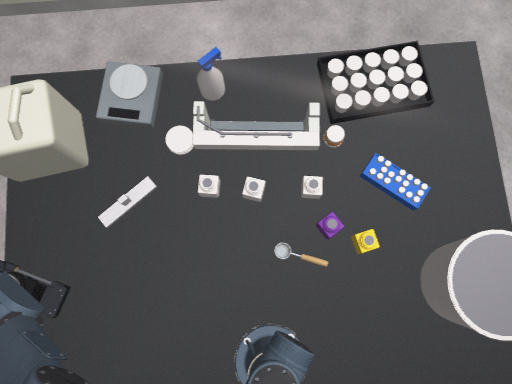

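View pics/scene0.png

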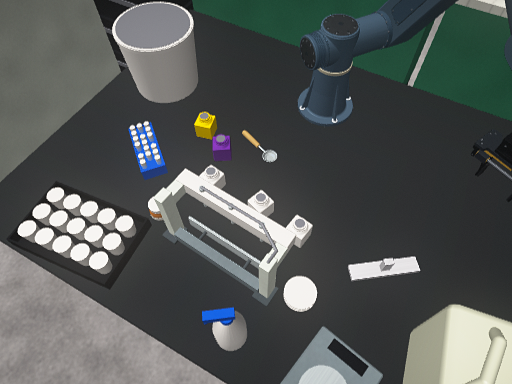

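```bash
cat > m.py <<'E'
from h import *
def rect(pts):
    (c,s,a)=cv2.minAreaRect((pts[:,:2]*1000).astype(np.float32)); return np.round(c,1),np.round(s,1),round(a,1),len(pts)
def seg(P,uv,r,z0,z1):
    u,v=uv; Q=P[max(v-r,0):v+r,max(u-r,0):u+r].reshape(-1,3)
    return Q[(Q[:,2]>z0)&(Q[:,2]<z1)]
E
python3 - <<'E'
from m import *
T=np.load("top0.npy");S=np.load("scene0.npy")
for n,t,s in(("b208",(208,185),(300,230)),("b254",(254,188),(261,202)),("b312",(312,187),(212,176))):
    for P,uv,r in((T,t,20),(S,s,18)):
        print(n,rect(seg(P,uv,r,.058,.07)),"neck",rect(seg(P,uv,r,.079,.09)))
for P,uv in((T,(127,202)),(S,(384,268))):
    print("bar",rect(seg(P,uv,38,.008,.02)),"post",rect(seg(P,uv,38,.056,.07)))
print("rack",rect(seg(T,(396,181),36,.03,.08)))
# doser head
Q=T[95:155,185:330].reshape(-1,3)
for a,b in((.19,.2),(.203,.22),(.035,.05)):
    q=Q[(Q[:,2]>a)&(Q[:,2]<b)];print("doser",a,rect(q) if len(q)>5 else 0)
Q=T.reshape(-1,3); k=(Q[:,2]>.19)&(Q[:,2]<.2)
m=np.zeros(T.shape[:2],np.uint8);m.reshape(-1)[k]=255;print("grid");
# front edge fit of head: min x for each column
f=[];b=[]
for u in range(200,315):
    col=T[95:155,u];g=col[(col[:,2]>.188)&(col[:,2]<.2)]
    if len(g):f.append(g[np.argmin(g[:,0])]);b.append(g[np.argmax(g[:,0])])
for e in(f,b):
    e=np.array(e);p=np.polyfit(e[:,1],e[:,0],1);print("edge",p,np.std(e[:,0]-np.polyval(p,e[:,1])),e[:,1].min(),e[:,1].max())
# plate top in scene & top
for P,(x0,x1,y0,y1) in((S,(160,285,180,300)),(T,(195,325,100,155))):
    Q=P[y0:y1,x0:x1].reshape(-1,3);q=Q[(Q[:,2]>.038)&(Q[:,2]<.052)];print("plate",rect(q))
    q=Q[(Q[:,2]>.186)&(Q[:,2]<.2)];print("head",rect(q))
E
```

```text
b208 (array([539. , 147.8]), array([60.3, 60.6]), 80.4, 204) neck (array([539.9, 149. ]), array([38.2, 38.8]), 43.5, 130)
b208 (array([543.8, 148.4]), array([60.4, 60.2]), 83.4, 191) neck (array([544. , 148.1]), array([36.7, 37.4]), 74.4, 135)
b254 (array([517. ,   8.6]), array([59.8, 59.4]), 70.9, 199) neck (array([516.6,   8.3]), array([36.4, 37.5]), 85.3, 128)
b254 (array([521.9,  10. ]), array([60. , 60.9]), 70.2, 189) neck (array([521.8,   9.9]), array([39.2, 32.9]), 29.3, 121)
b312 (array([ 508.4, -172.1]), array([58.9, 59.5]), 82.3, 197) neck (array([ 507.6, -172.6]), array([36.7, 37.5]), 18.2, 125)
b312 (array([ 513. , -171.3]), array([59.4, 55.7]), 81.0, 140) neck (array([ 513. , -171.9]), array([38.3, 34.7]), 29.6, 104)
bar (array([516.8, 406.9]), array([227.9, 235.6]), 87.5, 817) post (array([515.3, 410.3]), array([18.9, 25.6]), 36.1, 57)
bar (array([519.2, 412. ]), array([ 45.6, 202.4]), 36.3, 941) post (array([519.1, 412.2]), array([18.4, 27.4]), 38.5, 66)
rack (array([ 506.5, -438.1]), array([200.9,  83.5]), 50.7, 1705)
doser 0.19 (array([670.1, -12.9]), array([359.2, 123.3]), 84.9, 1808)
doser 0.203 (array([672.6, -13.6]), array([359.5, 125.4]), 84.2, 622)
doser 0.035 (array([747.8, -23.1]), array([473.5, 182.8]), 88.9, 714)
grid
edge [0.09218742 0.61138246] 0.0009263970638892937 -0.17334850068896396 0.1487556646944862
edge [0.06199018 0.65623206] 0.01727350929333866 -0.1828458062775044 0.14384017776527577
plate (array([621.9, -31.1]), array([406.9, 241.5]), 84.5, 559)
head (array([676.8, -14.1]), array([362.5, 126.3]), 84.7, 1893)
plate (array([723.2, -20.1]), array([296.8,  30.4]), 84.5, 299)
head (array([670.9, -15.8]), array([353.3, 126. ]), 84.5, 1828)
```

```bash
cat > to.py <<'E'
import sys
from rig import robot
import numpy as np
from scipy.spatial.transform import Rotation as R
def show(x,y,z,a):
    o=robot.get_obs();M=R.from_quat(o["tool_rot"]).as_matrix()
    yaw=np.degrees(np.arctan2(M[1,0],M[0,0]))
    d=np.array([x,y,z])/1000-o["position"]
    print("t",round(o["time"],2),"pos",np.round(o["position"]*1000,1),"yaw",round(yaw%360,2),"F",np.round(o["ft_force"],1),"w",round(o["grip_width"]*1000,1))
    print("linear cm",np.round(M.T@d*100,2),"twist",round(-((a-yaw+180)%360-180),2))
if __name__=="__main__": show(*map(float,sys.argv[1:]))
E
python3 to.py 519.5 9.3 140 160.5
```

```text
t 0.1 pos [266.8 564.5 238.7] yaw 154.69 F [-0.4 -0.1  0.2] w 87.1
linear cm [-46.58 -39.37   9.93] twist -5.81
```

```bash
python3 -m pendant '[{"jaw":1,"linear":[-3.1,-2.62,0],"twist":0},{"jaw":1,"linear":[-3.1,-2.62,0],"twist":0},{"jaw":1,"linear":[-3.1,-2.62,0],"twist":0},{"jaw":1,"linear":[-3.1,-2.62,0],"twist":0},{"jaw":1,"linear":[-3.1,-2.62,0],"twist":0},{"jaw":1,"linear":[-3.1,-2.62,0],"twist":0},{"jaw":1,"linear":[-3.1,-2.62,0],"twist":0},{"jaw":1,"linear":[-3.1,-2.62,0],"twist":0},{"jaw":1,"linear":[-3.1,-2.62,0],"twist":0},{"jaw":1,"linear":[-3.1,-2.62,0],"twist":0},{"jaw":1,"linear":[-3.1,-2.62,0],"twist":0},{"jaw":1,"linear":[-3.1,-2.62,0],"twist":0}]' 15
python3 -m pendant '[{"jaw":1,"linear":[-3.1,-2.62,0],"twist":0},{"jaw":1,"linear":[-3.1,-2.62,1.0],"twist":0},{"jaw":1,"linear":[-3.1,-2.62,1.0],"twist":0},{"jaw":1,"linear":[0,0,3.5],"twist":0},{"jaw":1,"linear":[0,0,3.5],"twist":0},{"jaw":1,"linear":[0,0,0],"twist":-5.8},{"jaw":1,"linear":[0,0,0],"twist":0},{"jaw":1,"linear":[0,0,0],"twist":0}]'
python3 to.py 519.5 9.3 39 160.5
```

```text
time: 1.1
position: [0.4692, 0.1198, 0.2394]
tool_rot: [0.219, 0.976, -0.0, -0.0]
ft_force: [2.0, 0.9, 1.0]
grip_width: 0.087
grip_force: 0.0
time: 1.77
position: [0.5194, 0.011, 0.1492]
tool_rot: [0.171, 0.985, 0.0, -0.0]
ft_force: [-0.7, 0.0, 0.6]
grip_width: 0.087
grip_force: 0.0
t 1.77 pos [519.4  11.  149.2] yaw 160.35 F [-0.7  0.   0.6] w 87.0
linear cm [-0.07 -0.16 11.02] twist -0.15
```

```bash
python3 -m pendant '[{"jaw":1,"linear":[-0.07,-0.16,3],"twist":0},{"jaw":1,"linear":[0,0,3.5],"twist":0},{"jaw":1,"linear":[0,0,3],"twist":0},{"jaw":1,"linear":[0,0,1.5],"twist":0},{"jaw":0.6,"linear":[0,0,0],"twist":0},{"jaw":0.6,"linear":[0,0,0],"twist":0},{"jaw":0.6,"linear":[0,0,0],"twist":0},{"jaw":0.6,"linear":[0,0,0],"twist":0},{"jaw":0.6,"linear":[0,0,0],"twist":0},{"jaw":0.6,"linear":[0,0,0],"twist":0}]' 12
python3 to.py 568.3 -5.4 45 174.73
```

```text
time: 2.6
position: [0.5205, 0.009, 0.0412]
tool_rot: [0.169, 0.986, -0.0, 0.002]
ft_force: [-1.1, -0.2, 6.9]
grip_width: 0.0598
grip_force: 12.0
t 2.6 pos [520.5   9.   41.2] yaw 160.51 F [-1.1 -0.2  6.9] w 59.8
linear cm [-4.99  0.23 -0.36] twist -14.22
```

```bash
python3 -m pendant '[{"jaw":0.6,"linear":[0,0,-0.6],"twist":0},{"jaw":0.6,"linear":[-2.5,0.11,0],"twist":0},{"jaw":0.6,"linear":[-2.5,0.11,0],"twist":0},{"jaw":0.6,"linear":[0,0,0],"twist":-7.1},{"jaw":0.6,"linear":[0,0,0],"twist":-7.1},{"jaw":0.6,"linear":[0,0,0],"twist":0},{"jaw":0.6,"linear":[0,0,0.3],"twist":0},{"jaw":0.6,"linear":[0,0,0],"twist":0},{"jaw":0.6,"linear":[0,0,0],"twist":0}]'
python3 to.py 568.3 -5.4 40 174.73
```

```text
time: 3.35
position: [0.5668, -0.005, 0.0423]
tool_rot: [0.047, 0.999, 0.0, -0.001]
ft_force: [-0.2, -0.4, -3.3]
grip_width: 0.06
grip_force: 12.0
t 3.35 pos [566.8  -5.   42.3] yaw 174.59 F [-0.2 -0.4 -3.3] w 60.0
linear cm [-0.15 -0.03  0.23] twist -0.14
```

```bash
python3 -m pendant '[{"jaw":0.6,"linear":[0,0,0.25],"twist":0},{"jaw":0.6,"linear":[0,0,0],"twist":0},{"jaw":0.6,"linear":[0,0,0],"twist":0},{"jaw":1,"linear":[0,0,0],"twist":0},{"jaw":1,"linear":[0,0,0],"twist":0},{"jaw":1,"linear":[0,0,0],"twist":0}]'
python3 to.py 541.5 148.2 140 172
python3 -m pendant '[{"jaw":1,"linear":[0,0,-2],"twist":0},{"jaw":1,"linear":[0,0,-4],"twist":0},{"jaw":1,"linear":[0,0,-4],"twist":0},{"jaw":1,"linear":[1,4,0],"twist":0},{"jaw":1,"linear":[1,4,0],"twist":0},{"jaw":1,"linear":[0,4,0],"twist":0},{"jaw":1,"linear":[0,3.2,0],"twist":2.7},{"jaw":1,"linear":[0,0,0],"twist":0},{"jaw":1,"linear":[0,0,0],"twist":0}]'
python3 to.py 541.5 148.2 39 172
python3 - <<'E'
from m import *
th=np.radians(-5.27);X=np.array([np.cos(th),np.sin(th)]);Y=np.array([-X[1],X[0]])
for n,uvb in(("top",None),("scene",None)):
    im,P=grab(n);cv2.imwrite(f"pics/{n}1.png",im);np.save(f"{n}1.npy",P)
    Q=P.reshape(-1,3);Q=Q[np.isfinite(Q[:,0])]
    d=Q[:,:2]-[.640,-.012];dx=d@X;dy=d@Y
    k=(abs(dy)<.045)&(dx>-.12)&(dx<-.03)
    for a,b in((.058,.07),(.079,.09)):
        q=Q[k&(Q[:,2]>a)&(Q[:,2]<b)];
        if len(q)>5:print(n,"bottle",rect(q))
    k=(Q[:,2]>.15)&(Q[:,2]<.2)&(abs(dy)<.22)&(dx>-.05)&(dx<.12)
    kk=k&(Q[:,2]>.188)
    for lab,m in(("front half",kk&(dx<.012)),("pillars",kk&(dx>.02))):
        print(n,lab,"dx",np.round(np.percentile(dx[m],[.3,99.7])*1000,1),"dy",np.round(np.percentile(dy[m],[.3,50,99.7])*1000,1),rect(Q[m]))
E
```

```text
time: 3.85
position: [0.5677, -0.0053, 0.0402]
tool_rot: [0.046, 0.999, -0.0, 0.0]
ft_force: [0.1, 0.5, -0.1]
grip_width: 0.0727
grip_force: 0.0
t 3.85 pos [567.7  -5.3  40.2] yaw 174.68 F [ 0.1  0.5 -0.1] w 72.7
linear cm [ 4.03 15.04 -9.99] twist 2.68
time: 4.6
position: [0.5614, 0.1497, 0.1401]
tool_rot: [0.068, 0.998, -0.0, 0.0]
ft_force: [-0.1, 0.1, -0.6]
grip_width: 0.0868
grip_force: 0.0
t 4.6 pos [561.4 149.7 140.1] yaw 172.22 F [-0.1  0.1 -0.6] w 86.8
linear cm [ 1.96 -0.41 10.1 ] twist 0.22
top bottle (array([563.9,  -4.5]), array([56.1, 58.7]), 85.5, 189)
top bottle (array([564.4,  -3.4]), array([38.3, 39.1]), 13.6, 130)
top front half dx [-30.8  11.8] dy [-176.1  -37.1  119.1] (array([627.9, -38. ]), array([299.1,  43. ]), 84.8, 1191)
top pillars dx [20.3 91.7] dy [-177.8 -154.3  181.3] (array([701.7, -16.7]), array([359.1,  70.7]), 82.3, 213)
scene bottle (array([547.4,  -1.9]), array([60.2, 17.1]), 84.6, 47)
scene bottle (array([557.3,  -3.7]), array([33.5, 15.1]), 85.0, 43)
scene front half dx [-26.   11.9] dy [-174.8   23.3  182.3] (array([632.9,  -8.3]), array([359.4,  38.9]), 84.8, 1406)
scene pillars dx [ 20.  100.3] dy [-178.8 -147.4  182.5] (array([700.1, -15.8]), array([361.8,  80.3]), 84.7, 359)
```

View pics/top1.png

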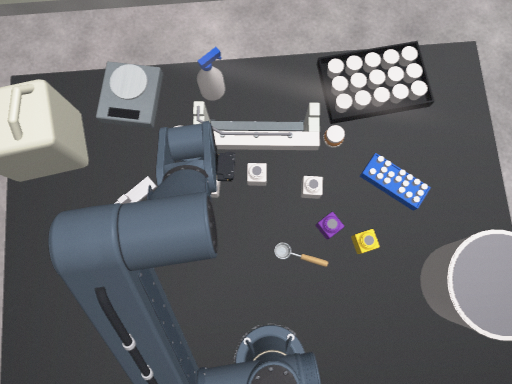

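```bash
python3 -m pendant '[{"jaw":1,"linear":[1.94,-0.4,0],"twist":0.2},{"jaw":1,"linear":[0,0,3],"twist":0},{"jaw":1,"linear":[0,0,3.5],"twist":0},{"jaw":1,"linear":[0,0,2.6],"twist":0},{"jaw":1,"linear":[0,0,1],"twist":0},{"jaw":0.6,"linear":[0,0,0],"twist":0},{"jaw":0.6,"linear":[0,0,0],"twist":0},{"jaw":0.6,"linear":[0,0,0],"twist":0},{"jaw":0.6,"linear":[0,0,0],"twist":0},{"jaw":0.6,"linear":[0,0,0],"twist":0},{"jaw":0.6,"linear":[0,0,-0.6],"twist":0}]'
python3 to.py 577.1 90.8 46 174.75
```

```text
time: 5.62
position: [0.5415, 0.1467, 0.0454]
tool_rot: [0.072, 0.997, -0.0, -0.0]
ft_force: [0.3, -0.4, -4.3]
grip_width: 0.0601
grip_force: 12.0
t 5.62 pos [541.5 146.7  45.4] yaw 171.79 F [ 0.3 -0.4 -4.3] w 60.1
linear cm [-4.32 -5.03 -0.06] twist -2.96
```

```bash
python3 -m pendant '[{"jaw":0.6,"linear":[-2.2,-2,0],"twist":0},{"jaw":0.6,"linear":[-2.1,-2,0],"twist":0},{"jaw":0.6,"linear":[0,-1,0],"twist":0},{"jaw":0.6,"linear":[0,0,0],"twist":-2.95},{"jaw":0.6,"linear":[0,0,0],"twist":0},{"jaw":0.6,"linear":[0,0,0],"twist":0},{"jaw":0.6,"linear":[0,0,0.3],"twist":0},{"jaw":0.6,"linear":[0,0,0],"twist":0}]'
python3 to.py 577.1 90.8 40 174.75
```

```text
time: 6.28
position: [0.5765, 0.0916, 0.0418]
tool_rot: [0.046, 0.999, 0.0, -0.0]
ft_force: [-0.4, 0.6, -2.6]
grip_width: 0.0597
grip_force: 12.0
t 6.28 pos [576.5  91.6  41.8] yaw 174.75 F [-0.4  0.6 -2.6] w 59.7
linear cm [-0.06 -0.08  0.18] twist -0.0
```

```bash
python3 -m pendant '[{"jaw":0.6,"linear":[-0.05,-0.08,0.25],"twist":0},{"jaw":0.6,"linear":[0,0,0],"twist":0},{"jaw":0.6,"linear":[0,0,0],"twist":0},{"jaw":1,"linear":[0,0,0],"twist":0},{"jaw":1,"linear":[0,0,0],"twist":0},{"jaw":1,"linear":[0,0,0],"twist":0},{"jaw":1,"linear":[0,0,-2],"twist":0},{"jaw":1,"linear":[0,0,-4],"twist":0},{"jaw":1,"linear":[0,0,-4],"twist":0}]'
python3 to.py 511.7 -172.9 140 171.6
```

```text
time: 7.03
position: [0.5765, 0.0898, 0.139]
tool_rot: [0.046, 0.999, -0.0, -0.002]
ft_force: [1.0, 0.0, -0.4]
grip_width: 0.0854
grip_force: 0.0
t 7.03 pos [576.5  89.8 139. ] yaw 174.72 F [ 1.   0.  -0.4] w 85.4
linear cm [  4.03 -26.76  -0.07] twist 3.12
```

```bash
python3 -m pendant '[{"jaw":1,"linear":[0.6,-3.8,0],"twist":0},{"jaw":1,"linear":[0.6,-3.8,0],"twist":0},{"jaw":1,"linear":[0.6,-3.8,0],"twist":0},{"jaw":1,"linear":[0.6,-3.8,0],"twist":0},{"jaw":1,"linear":[0.6,-3.8,0],"twist":0},{"jaw":1,"linear":[0.6,-3.8,0],"twist":0},{"jaw":1,"linear":[0.4,-3.96,0],"twist":0},{"jaw":1,"linear":[0,0,0],"twist":3.1},{"jaw":1,"linear":[0,0,0],"twist":0},{"jaw":1,"linear":[0,0,0],"twist":0}]'
python3 to.py 511.7 -172.9 39 171.6
```

```text
time: 7.87
position: [0.5129, -0.173, 0.1395]
tool_rot: [0.073, 0.997, 0.0, -0.0]
ft_force: [0.4, 0.5, -0.4]
grip_width: 0.087
grip_force: 0.0
t 7.87 pos [ 512.9 -173.   139.5] yaw 171.62 F [ 0.4  0.5 -0.4] w 87.0
linear cm [ 0.12 -0.02 10.05] twist 0.02
```

```bash
python3 -m pendant '[{"jaw":1,"linear":[0.1,0,3],"twist":0},{"jaw":1,"linear":[0,0,3.5],"twist":0},{"jaw":1,"linear":[0,0,2.55],"twist":0},{"jaw":1,"linear":[0,0,1],"twist":0},{"jaw":0.6,"linear":[0,0,0],"twist":0},{"jaw":0.6,"linear":[0,0,0],"twist":0},{"jaw":0.6,"linear":[0,0,0],"twist":0},{"jaw":0.6,"linear":[0,0,0],"twist":0},{"jaw":0.6,"linear":[0,0,0],"twist":0},{"jaw":0.6,"linear":[0,0,-0.6],"twist":0},{"jaw":0.6,"linear":[0,0,0],"twist":0}]'
python3 to.py 559.5 -100.3 46 174.75
```

```text
time: 8.78
position: [0.5126, -0.1727, 0.0464]
tool_rot: [0.073, 0.997, -0.0, 0.001]
ft_force: [0.3, -0.8, -2.9]
grip_width: 0.0596
grip_force: 12.0
t 8.78 pos [ 512.6 -172.7   46.4] yaw 171.64 F [ 0.3 -0.8 -2.9] w 59.6
linear cm [-3.58  7.84  0.04] twist -3.11
```

```bash
python3 -m pendant '[{"jaw":0.6,"linear":[-1.8,2.6,0],"twist":0},{"jaw":0.6,"linear":[-1.78,2.6,0],"twist":0},{"jaw":0.6,"linear":[0,2.6,0],"twist":0},{"jaw":0.6,"linear":[0,0,0],"twist":-3.1},{"jaw":0.6,"linear":[0,0,0],"twist":0},{"jaw":0.6,"linear":[0,0,0],"twist":0},{"jaw":0.6,"linear":[0,0,0.35],"twist":0},{"jaw":0.6,"linear":[0,0,0],"twist":0}]'
python3 to.py 559.5 -100.3 40 174.75
```

```text
time: 9.45
position: [0.5586, -0.1012, 0.0412]
tool_rot: [0.047, 0.999, 0.0, -0.0]
ft_force: [-0.2, -0.0, -3.9]
grip_width: 0.0602
grip_force: 12.0
t 9.45 pos [ 558.6 -101.2   41.2] yaw 174.62 F [-0.2 -0.  -3.9] w 60.2
linear cm [-0.08  0.1   0.12] twist -0.13
```

```bash
python3 -m pendant '[{"jaw":0.6,"linear":[-0.08,0.1,0.2],"twist":-0.1},{"jaw":0.6,"linear":[0,0,0],"twist":0},{"jaw":0.6,"linear":[0,0,0],"twist":0},{"jaw":1,"linear":[0,0,0],"twist":0},{"jaw":1,"linear":[0,0,0],"twist":0},{"jaw":1,"linear":[0,0,0],"twist":0},{"jaw":1,"linear":[0,0,-2],"twist":0},{"jaw":1,"linear":[0,0,-4],"twist":0},{"jaw":1,"linear":[0,0,-4],"twist":0}]'
python3 to.py 518 410.5 130 216.3
```

```text
time: 10.2
position: [0.5588, -0.0989, 0.1391]
tool_rot: [0.045, 0.999, 0.001, -0.002]
ft_force: [0.9, -0.8, -0.1]
grip_width: 0.0854
grip_force: 0.0
t 10.2 pos [558.8 -98.9 139.1] yaw 174.82 F [ 0.9 -0.8 -0.1] w 85.4
linear cm [ 8.66 50.36  1.02] twist -41.48
```

```bash
python3 -m pendant '[{"jaw":1,"linear":[0.7,4,0],"twist":0},{"jaw":1,"linear":[0.7,4,0],"twist":0},{"jaw":1,"linear":[0.7,4,0],"twist":0},{"jaw":1,"linear":[0.7,4,0],"twist":0},{"jaw":1,"linear":[0.7,4,0],"twist":0},{"jaw":1,"linear":[0.7,4,0],"twist":0},{"jaw":1,"linear":[0.7,4,0],"twist":0},{"jaw":1,"linear":[0.7,4,0],"twist":0},{"jaw":1,"linear":[0.7,4,0],"twist":0},{"jaw":1,"linear":[0.7,4,0],"twist":0},{"jaw":1,"linear":[0.7,4,0],"twist":0},{"jaw":1,"linear":[0.7,4,0],"twist":0}]'
python3 -m pendant '[{"jaw":1,"linear":[0.26,2.36,0],"twist":0},{"jaw":1,"linear":[0,0,0],"twist":-6.9},{"jaw":1,"linear":[0,0,0],"twist":-6.9},{"jaw":1,"linear":[0,0,0],"twist":-6.9},{"jaw":1,"linear":[0,0,0],"twist":-6.9},{"jaw":1,"linear":[0,0,0],"twist":-6.9},{"jaw":1,"linear":[0,0,0],"twist":-6.9},{"jaw":1,"linear":[0,0,0],"twist":0},{"jaw":1,"linear":[0,0,0],"twist":0}]'
python3 to.py 518 410.5 48 216.3
```

```text
time: 11.2
position: [0.5188, 0.3885, 0.1395]
tool_rot: [0.045, 0.999, 0.0, 0.0]
ft_force: [1.1, -0.7, -0.2]
grip_width: 0.0871
grip_force: 0.0
time: 11.95
position: [0.5188, 0.41, 0.1394]
tool_rot: [-0.31, 0.951, 0.0, -0.0]
ft_force: [0.6, -0.7, 0.5]
grip_width: 0.0872
grip_force: 0.0
t 11.95 pos [518.8 410.  139.4] yaw 216.06 F [ 0.6 -0.7  0.5] w 87.2
linear cm [0.04 0.08 9.14] twist -0.24
```

Run:
```python
from m import *
th=np.radians(-5.25);X=np.array([np.cos(th),np.sin(th)]);Y=np.array([-X[1],X[0]])
for n in("top","scene"):
    im,P=grab(n);cv2.imwrite(f"pics/{n}2.png",im)
    Q=P.reshape(-1,3);Q=Q[np.isfinite(Q[:,0])]
    d=Q[:,:2]-[.640,-.0113];dx=d@X;dy=d@Y
    for y0 in(-.096,0,.096):
        k=(abs(dy-y0)<.045)&(dx>-.12)&(dx<-.033)
        for a,b in((.058,.07),(.079,.09)):
            q=Q[k&(Q[:,2]>a)&(Q[:,2]<b)]
            if len(q)>5:
                r=rect(q);e=r[0]/1000-[.640,-.0113];print(n,y0,np.round([e@X*1000,e@Y*1000-y0*1000],1),*r[1:])
```

```text
top -0.096 [-78.3  -0.2] [56.1 57.5] 84.8 185
top -0.096 [-76.6  -0.7] [39.1 36.4] 12.5 123
top 0 [-77.2  -0.1] [56.  59.8] 85.2 183
top 0 [-76.4   0.1] [37.6 38.2] 21.4 119
top 0.096 [-77.4   0.8] [59.4 58.7] 84.7 188
top 0.096 [-77.4   0.9] [39.8 37.1] 40.1 123
scene -0.096 [-95.    0.5] [60.9 16.5] 77.9 40
scene -0.096 [-84.4   0.1] [32.4 16.9] 84.6 43
scene 0 [-92.9   1.1] [59.8 16.3] 82.7 45
scene 0 [-84.   0.] [33.9 15.6] 82.2 43
scene 0.096 [-93.7   1.5] [60.1 16.3] 81.1 50
scene 0.096 [-82.6   1.1] [34.1 15.9] 85.3 49
```

```bash
python3 -m pendant '[{"jaw":1,"linear":[0.04,0.08,3],"twist":-0.2},{"jaw":1,"linear":[0,0,3.5],"twist":0},{"jaw":1,"linear":[0,0,2],"twist":0},{"jaw":1,"linear":[0,0,0.9],"twist":0},{"jaw":0.25,"linear":[0,0,0],"twist":0},{"jaw":0.25,"linear":[0,0,0],"twist":0},{"jaw":0.25,"linear":[0,0,0],"twist":0},{"jaw":0.25,"linear":[0,0,0],"twist":0},{"jaw":0.25,"linear":[0,0,0],"twist":0},{"jaw":0.25,"linear":[0,0,0],"twist":0},{"jaw":0.25,"linear":[0,0,0],"twist":0},{"jaw":0.25,"linear":[0,0,0],"twist":0}]' 30
python3 to.py 496 2 65 174.75
```

```text
time: 13.05
position: [0.5184, 0.4103, 0.0461]
tool_rot: [-0.313, 0.95, 0.0, 0.0]
ft_force: [0.1, -0.1, -0.5]
grip_width: 0.0415
grip_force: 0.0
t 13.05 pos [518.4 410.3  46.1] yaw 216.43 F [ 0.1 -0.1 -0.5] w 41.5
linear cm [ 26.05 -31.53  -1.91] twist 41.68
```

```bash
python3 -m pendant '[{"jaw":0.25,"linear":[0,0,0],"twist":0},{"jaw":0.25,"linear":[0,0,0],"twist":0},{"jaw":0.25,"linear":[0,0,0],"twist":0},{"jaw":0.25,"linear":[0,0,0],"twist":0},{"jaw":0.25,"linear":[0,0,0],"twist":0},{"jaw":0.25,"linear":[0,0,-1.5],"twist":0},{"jaw":0.25,"linear":[0,0,-0.5],"twist":0},{"jaw":0.25,"linear":[0,0,0],"twist":0}]' 30
python3 to.py 496 2 65 174.75
```

```text
time: 13.72
position: [0.5191, 0.4103, 0.0663]
tool_rot: [-0.313, 0.95, -0.0, 0.001]
ft_force: [1.7, -0.1, -3.8]
grip_width: 0.0257
grip_force: 30.0
t 13.72 pos [519.1 410.3  66.3] yaw 216.45 F [ 1.7 -0.1 -3.8] w 25.7
linear cm [ 26.12 -31.47   0.11] twist 41.7
```

```bash
python3 -m pendant '[{"jaw":0.25,"linear":[0,0,0],"twist":6.95},{"jaw":0.25,"linear":[0,0,0],"twist":6.95},{"jaw":0.25,"linear":[0,0,0],"twist":6.95},{"jaw":0.25,"linear":[0,0,0],"twist":6.95},{"jaw":0.25,"linear":[0,0,0],"twist":6.95},{"jaw":0.25,"linear":[0,0,0],"twist":6.95},{"jaw":0.25,"linear":[0,0,0],"twist":0}]'
python3 -m pendant '[{"jaw":0.25,"linear":[0.2,-2,0],"twist":0},{"jaw":0.25,"linear":[0.2,-3.7,0],"twist":0},{"jaw":0.25,"linear":[0.2,-3.7,0],"twist":0},{"jaw":0.25,"linear":[0.2,-3.7,0],"twist":0},{"jaw":0.25,"linear":[0.2,-3.7,0],"twist":0},{"jaw":0.25,"linear":[0,-3.7,0],"twist":0},{"jaw":0.25,"linear":[0,-3.7,0],"twist":0},{"jaw":0.25,"linear":[-0.2,-3.7,0],"twist":0},{"jaw":0.25,"linear":[-0.5,-3.7,0],"twist":0},{"jaw":0.25,"linear":[-0.5,-3.7,0],"twist":0},{"jaw":0.25,"linear":[-0.5,-3.7,0],"twist":0},{"jaw":0.25,"linear":[-0.5,-1.8,0],"twist":0}]'
python3 to.py 496 2 45.5 174.75
```

```text
time: 14.3
position: [0.5178, 0.4097, 0.0646]
tool_rot: [0.047, 0.999, -0.001, -0.001]
ft_force: [-0.4, -0.2, -3.6]
grip_width: 0.0257
grip_force: 30.0
time: 15.3
position: [0.4932, -0.0012, 0.0655]
tool_rot: [0.045, 0.999, -0.001, 0.0]
ft_force: [0.8, -0.0, -3.0]
grip_width: 0.0261
grip_force: 30.0
t 15.3 pos [493.2  -1.2  65.5] yaw 174.79 F [ 0.8 -0.  -3. ] w 26.1
linear cm [-0.25  0.35  2.  ] twist 0.04
```

```bash
python3 -m pendant '[{"jaw":0.25,"linear":[0,0.35,1],"twist":0},{"jaw":0.25,"linear":[0,0,0.8],"twist":0},{"jaw":0.25,"linear":[0,0,0],"twist":0},{"jaw":0.25,"linear":[0,0,0],"twist":0}]'
python3 to.py 562 -4 46.5 174.75
cat > look.py <<'E'
from m import *
import sys
th=np.radians(-5.25);X=np.array([np.cos(th),np.sin(th)]);Y=np.array([-X[1],X[0]])
for n in("top","scene"):
    im,P=grab(n);cv2.imwrite(f"pics/{n}{sys.argv[1]}.png",im)
    Q=P.reshape(-1,3);Q=Q[np.isfinite(Q[:,0])]
    d=Q[:,:2]-[.640,-.011];dx=d@X*1000;dy=d@Y*1000
    def rep(l,k):
        if k.sum()>8:
            (c,s,a)=cv2.minAreaRect(np.c_[dx[k],dy[k]].astype(np.float32));print(n,l,np.round(c,1),np.round(s,1),round(a,1),k.sum())
    for y0 in(-96,0,96):
        k=(abs(dy-y0)<45)&(dx>-120)&(dx<40)
        rep(f"b{y0} body",k&(Q[:,2]>.058)&(Q[:,2]<.07));rep(f"b{y0} neck",k&(Q[:,2]>.079)&(Q[:,2]<.09))
    rep("bar",(abs(dy)<125)&(dx>-190)&(dx<-40)&(Q[:,2]>.009)&(Q[:,2]<.018))
    rep("plate",(abs(dy)<148)&(dx>20)&(dx<80)&(Q[:,2]>.04)&(Q[:,2]<.05))
    rep("head",(abs(dy)<160)&(dx<60)&(dx>-60)&(Q[:,2]>.188)&(Q[:,2]<.2))
E
python3 look.py 3
```

```text
time: 15.63
position: [0.4918, 0.0074, 0.0468]
tool_rot: [0.045, 0.999, 0.0, -0.001]
ft_force: [-0.7, 0.4, -3.9]
grip_width: 0.026
grip_force: 30.0
t 15.63 pos [491.8   7.4  46.8] yaw 174.88 F [-0.7  0.4 -3.9] w 26.0
linear cm [-7.09 -0.51  0.01] twist 0.13
top b-96 body [ -78.1 -104.8] [58.5 40.8] 1.4 98
top b-96 neck [-76.4 -97.7] [36.7 36.1] 27.7 116
top bar [-141.8 -103.4] [34.8 78.3] 67.5 13
top plate [74.4 -4.9] [257.   10.2] 89.6 41
top head [13.8  0.1] [ 90.9 319.9] 0.3 1460
scene b-96 body [-95.5 -94.4] [59.9 16.9] 84.3 42
scene b-96 neck [-83.1 -96. ] [16.4 31.6] 1.6 43
scene b0 body [-93.7   0. ] [15.6 59.8] 1.0 45
scene b0 neck [-82.4  -0.2] [34.1 13.5] 82.9 43
scene b96 body [-93.2  96.8] [59.2 16.4] 89.0 49
scene b96 neck [-82.3  97. ] [34.6 15.8] 87.4 49
scene bar [-145.9    5.8] [ 45.9 200.3] 0.6 532
scene plate [ 55.6 -14.7] [257.2  43.8] 89.9 274
scene head [14.3  0.4] [ 84.2 319.8] 1.0 1657
```

View pics/scene3.png

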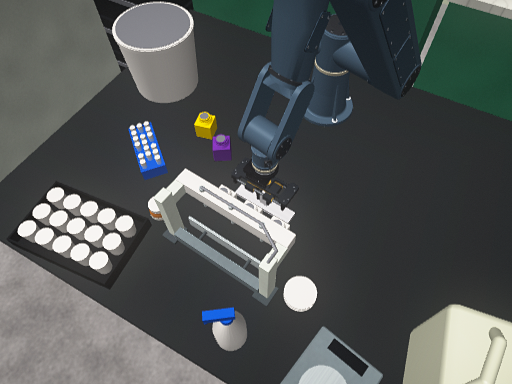

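```bash
python3 -m pendant '[{"jaw":0.25,"linear":[-0.5,-0.4,0],"twist":0.1},{"jaw":0.25,"linear":[-0.5,0,0],"twist":0},{"jaw":0.25,"linear":[-0.5,0,0],"twist":0},{"jaw":0.25,"linear":[-0.4,0,0],"twist":0},{"jaw":0.25,"linear":[-0.4,0,0],"twist":0},{"jaw":0.25,"linear":[-0.5,0,0],"twist":0},{"jaw":0.25,"linear":[-0.5,0,0],"twist":0},{"jaw":0.25,"linear":[-0.5,0,0],"twist":0},{"jaw":0.25,"linear":[-0.5,0,0],"twist":0},{"jaw":0.25,"linear":[-0.5,0,0],"twist":0},{"jaw":0.25,"linear":[-0.5,0,0],"twist":0},{"jaw":0.25,"linear":[-0.5,0,0],"twist":0}]'
python3 to.py 568.3 -3.5 46.5 174.75
```

```text
time: 16.73
position: [0.5435, -0.0015, 0.0467]
tool_rot: [0.046, 0.999, 0.001, -0.008]
ft_force: [-9.0, 1.4, 1.7]
grip_width: 0.0257
grip_force: 30.0
t 16.73 pos [543.5  -1.5  46.7] yaw 174.68 F [-9.   1.4  1.7] w 25.7
linear cm [-2.49  0.03 -0.02] twist -0.07
```

```bash
python3 -m pendant '[{"jaw":0.25,"linear":[-0.4,0,0],"twist":0},{"jaw":0.25,"linear":[-0.4,0,0],"twist":0},{"jaw":0.25,"linear":[-0.4,0,0],"twist":0},{"jaw":0.25,"linear":[-0.4,0,0],"twist":0},{"jaw":0.25,"linear":[-0.2,0,0],"twist":0},{"jaw":0.25,"linear":[0,0,0],"twist":0},{"jaw":0.25,"linear":[0,0,0],"twist":0}]'
python3 to.py 568.3 -3.5 46.5 174.75
```

```text
time: 17.32
position: [0.5644, -0.0038, 0.0465]
tool_rot: [0.047, 0.999, 0.001, -0.005]
ft_force: [-4.7, 0.5, -3.6]
grip_width: 0.0252
grip_force: 30.0
t 17.32 pos [564.4  -3.8  46.5] yaw 174.66 F [-4.7  0.5 -3.6] w 25.2
linear cm [-0.39  0.06 -0.  ] twist -0.09
```

```bash
python3 -m pendant '[{"jaw":0.25,"linear":[0,0,0.05],"twist":0},{"jaw":0.25,"linear":[0,0,0],"twist":0},{"jaw":1,"linear":[0,0,0],"twist":0},{"jaw":1,"linear":[0,0,0],"twist":0},{"jaw":1,"linear":[0,0,0],"twist":0},{"jaw":1,"linear":[0.5,0,0],"twist":0},{"jaw":1,"linear":[1,0,0],"twist":0},{"jaw":1,"linear":[1.5,0,0],"twist":0},{"jaw":1,"linear":[1.5,0,0],"twist":0},{"jaw":1,"linear":[0,0,0],"twist":0},{"jaw":1,"linear":[0,0,0],"twist":0},{"jaw":1,"linear":[0,0,0],"twist":0}]'
python3 to.py 528 0 21.5 174.75; python3 look.py 4
```

```text
time: 18.32
position: [0.5253, -0.0009, 0.0475]
tool_rot: [0.047, 0.999, -0.0, 0.002]
ft_force: [0.1, 0.1, 0.1]
grip_width: 0.0826
grip_force: 0.0
t 18.32 pos [525.3  -0.9  47.5] yaw 174.63 F [0.1 0.1 0.1] w 82.6
linear cm [-0.25  0.12  2.6 ] twist -0.12
top b-96 body [ -30.7 -100.1] [53.2 50.5] 1.2 96
top b-96 neck [-26.8 -98.8] [37.2 37.8] 21.4 120
top plate [73.9 -0.2] [292.3  10.9] 89.9 38
top head [13.6  0.1] [ 90.7 319.9] 0.4 1434
scene b-96 body [-47.3 -90.7] [ 62.7 115.1] 82.5 117
scene b-96 neck [-48.2 -70.8] [ 18.8 111.8] 60.9 15
scene b0 body [-55.9  -6.2] [136.   58.8] 8.7 129
scene b0 neck [-4.8  5.2] [ 6.3 21.1] 6.9 14
scene b96 body [-2.8 95. ] [54.6 23.6] 87.4 123
scene b96 neck [ -6.1 100.7] [14.9  4.6] 83.0 10
scene plate [ 56.3 -16.7] [261.1  45.5] 89.5 268
scene head [14.3 -0. ] [ 83.4 320.1] 0.8 1667
```

View pics/scene4.png

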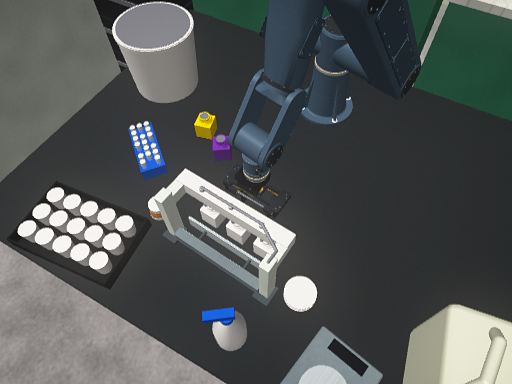

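```bash
python3 -m pendant '[{"jaw":1,"linear":[0,0.1,1.3],"twist":-0.1},{"jaw":1,"linear":[0,0,1.3],"twist":0},{"jaw":1,"linear":[0,0,0],"twist":0},{"jaw":1,"linear":[-0.4,0,0],"twist":0},{"jaw":1,"linear":[-0.3,0,0],"twist":0},{"jaw":1,"linear":[-0.3,0,0],"twist":0},{"jaw":1,"linear":[-0.3,0,0],"twist":0},{"jaw":1,"linear":[0,0,0],"twist":0}]'
python3 to.py 556 -3 21.5 174.75
```

```text
time: 19.08
position: [0.5306, -0.0001, 0.0211]
tool_rot: [0.046, 0.999, 0.001, -0.007]
ft_force: [-10.1, -1.8, 4.5]
grip_width: 0.0868
grip_force: 4.9
t 19.08 pos [ 5.306e+02 -1.000e-01  2.110e+01] yaw 174.77 F [-10.1  -1.8   4.5] w 86.8
linear cm [-2.56 -0.06 -0.07] twist 0.02
```

```bash
python3 -m pendant '[{"jaw":1,"linear":[-0.2,0,0],"twist":0},{"jaw":1,"linear":[0,0,0],"twist":0},{"jaw":1,"linear":[0,0,0],"twist":0}]'
python3 -m pendant '[{"jaw":1,"linear":[-0.2,0,0],"twist":0},{"jaw":1,"linear":[0,0,0],"twist":0},{"jaw":1,"linear":[0,0,0],"twist":0}]'
python3 to.py 556 -3 21.5 174.75
```

```text
time: 19.33
position: [0.5312, 0.0, 0.0211]
tool_rot: [0.046, 0.999, 0.001, -0.008]
ft_force: [-10.9, -1.5, 6.3]
grip_width: 0.087
grip_force: 5.8
time: 19.58
position: [0.5326, 0.0001, 0.0211]
tool_rot: [0.046, 0.999, 0.001, -0.009]
ft_force: [-11.7, -0.6, 7.3]
grip_width: 0.0865
grip_force: 6.1
t 19.58 pos [5.326e+02 1.000e-01 2.110e+01] yaw 174.78 F [-11.7  -0.6   7.3] w 86.5
linear cm [-2.35 -0.09 -0.08] twist 0.03
```

```bash
python3 look.py 5
python3 - <<'E'
import cv2
a=cv2.imread("pics/scene5.png")[140:310,150:310];b=cv2.imread("pics/top5.png")[90:200,180:340]
cv2.imwrite("pics/c5.png",cv2.hconcat([cv2.resize(a,(480,510)),cv2.resize(b,(320,510))[:, :320]]))
E
```

```text
top b-96 body [ -30.  -104.4] [41.  50.1] 89.4 83
top b-96 neck [ -25.5 -100.8] [34.9 33.8] 11.2 104
top plate [73.9 -5. ] [282.9  10.4] 89.7 39
top head [13.9 -0. ] [ 90.  319.9] 0.1 935
scene b-96 body [-42.5 -88.8] [ 58.3 112.3] 81.2 125
scene b-96 neck [ -5.6 -91.9] [ 7.8 22.2] 13.8 19
scene b0 body [-2.5  0.8] [60.6 28.4] 88.3 132
scene b0 neck [-40.7   1.2] [76.3 86.9] 0.4 41
scene b96 body [-1.3 95.3] [54.7 25.9] 87.9 121
scene b96 neck [ -4.1 102.6] [22.2  8.1] 89.8 18
scene plate [ 39.5 -17.8] [ 32.7 263.4] 5.5 269
scene head [14.4  0.1] [ 83.9 320.2] 0.8 1649
```

View pics/c5.png

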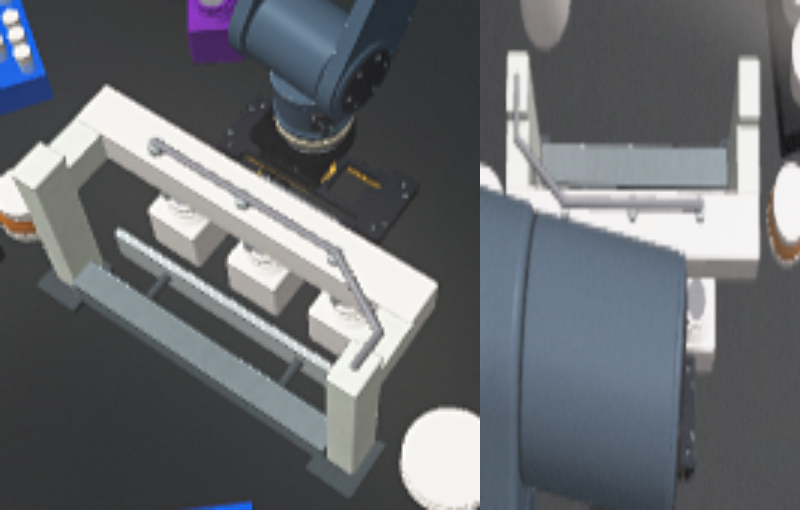

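```bash
python3 -m pendant '[{"jaw":1,"linear":[-0.1,0,-0.15],"twist":0},{"jaw":1,"linear":[-0.1,0,-0.15],"twist":0},{"jaw":1,"linear":[-0.1,0,0],"twist":0},{"jaw":1,"linear":[-0.1,0,0],"twist":0}]'
python3 to.py 556 -3 21.5 174.75
python3 -m pendant '[{"jaw":1,"linear":[-0.2,0,0],"twist":0},{"jaw":1,"linear":[-0.2,0,0],"twist":0},{"jaw":1,"linear":[0,0,0],"twist":0}]'
python3 to.py 556 -3 21.5 174.75
```

```text
time: 20.02
position: [0.5397, -0.0004, 0.0236]
tool_rot: [0.046, 0.999, 0.001, -0.006]
ft_force: [-6.5, -0.1, -2.5]
grip_width: 0.087
grip_force: 3.3
t 20.02 pos [ 5.397e+02 -4.000e-01  2.360e+01] yaw 174.75 F [-6.5 -0.1 -2.5] w 87.0
linear cm [-1.65 -0.11  0.19] twist 0.0
time: 20.27
position: [0.5443, -0.0008, 0.0235]
tool_rot: [0.046, 0.999, 0.001, -0.005]
ft_force: [-5.9, 0.5, -2.4]
grip_width: 0.0871
grip_force: 2.9
t 20.27 pos [544.3  -0.8  23.5] yaw 174.76 F [-5.9  0.5 -2.4] w 87.1
linear cm [-1.19 -0.11  0.18] twist 0.01
```

```bash
python3 -m pendant '[{"jaw":1,"linear":[-0.2,0,0],"twist":0},{"jaw":1,"linear":[-0.2,0,0],"twist":0},{"jaw":1,"linear":[-0.2,0,0],"twist":0},{"jaw":1,"linear":[-0.1,0,0],"twist":0},{"jaw":1,"linear":[0,0,0],"twist":0}]'
python3 to.py 556 -3 23.5 174.75
python3 -m pendant '[{"jaw":1,"linear":[-0.1,0,0],"twist":0},{"jaw":1,"linear":[-0.1,0,0],"twist":0},{"jaw":1,"linear":[0,0,0],"twist":0},{"jaw":1,"linear":[0,0,0],"twist":0}]'
python3 to.py 556 -3 23.5 174.75
```

```text
time: 20.68
position: [0.551, -0.0014, 0.0234]
tool_rot: [0.046, 0.999, 0.001, -0.005]
ft_force: [-6.3, 0.0, -3.1]
grip_width: 0.087
grip_force: 2.9
t 20.68 pos [551.   -1.4  23.4] yaw 174.76 F [-6.3  0.  -3.1] w 87.0
linear cm [-0.51 -0.11 -0.02] twist 0.01
time: 21.02
position: [0.5527, -0.0016, 0.0234]
tool_rot: [0.046, 0.999, 0.001, -0.005]
ft_force: [-6.5, 0.7, -2.5]
grip_width: 0.0871
grip_force: 3.1
t 21.02 pos [552.7  -1.6  23.4] yaw 174.76 F [-6.5  0.7 -2.5] w 87.1
linear cm [-0.34 -0.11 -0.02] twist 0.01
```

```bash
for i in 1; do python3 -m pendant '[{"jaw":1,"linear":[-0.1,0,0],"twist":0},{"jaw":1,"linear":[-0.1,0,0],"twist":0},{"jaw":1,"linear":[0,0,0],"twist":0}]' | sed -n '1,2p;4p'; done
python3 -m pendant '[{"jaw":1,"linear":[-0.1,0,0],"twist":0},{"jaw":1,"linear":[-0.1,0,0],"twist":0},{"jaw":1,"linear":[0,0,0],"twist":0}]' | sed -n '1,2p;4p'
python3 -m pendant '[{"jaw":1,"linear":[-0.1,0,0],"twist":0},{"jaw":1,"linear":[-0.1,0,0],"twist":0},{"jaw":1,"linear":[0,0,0],"twist":0}]' | sed -n '1,2p;4p'
```

```text
time: 21.27
position: [0.5547, -0.0018, 0.0233]
ft_force: [-5.3, 0.7, -1.8]
time: 21.52
position: [0.5562, -0.0018, 0.0232]
ft_force: [-7.0, -0.1, -3.3]
time: 21.77
position: [0.5564, -0.0018, 0.0228]
ft_force: [-9.1, 0.8, -2.2]
```

```bash
python3 -m pendant '[{"jaw":1,"linear":[-0.1,0,0],"twist":0},{"jaw":1,"linear":[-0.1,0,-0.03],"twist":0},{"jaw":1,"linear":[0,0,0],"twist":0}]' | sed -n '1,2p;4p'
python3 -m pendant '[{"jaw":1,"linear":[-0.1,0,-0.03],"twist":0},{"jaw":1,"linear":[-0.1,0,0],"twist":0},{"jaw":1,"linear":[0,0,0],"twist":0}]' | sed -n '1,2p;4p'
python3 -m pendant '[{"jaw":1,"linear":[-0.1,0,0],"twist":0},{"jaw":1,"linear":[0,0,0],"twist":0},{"jaw":1,"linear":[0,0,0],"twist":0}]' | sed -n '1,2p;4p'
```

```text
time: 22.02
position: [0.5566, -0.0018, 0.0228]
ft_force: [-10.4, 0.6, -2.5]
time: 22.27
position: [0.5575, -0.0017, 0.0228]
ft_force: [-12.8, 0.1, -2.7]
time: 22.52
position: [0.5579, -0.0017, 0.0227]
ft_force: [-13.6, 0.3, -2.1]
```

```bash
python3 -m pendant '[{"jaw":1,"linear":[-0.1,0,0],"twist":0},{"jaw":1,"linear":[-0.1,0,0],"twist":0},{"jaw":1,"linear":[0,0,0],"twist":0}]' | sed -n '1,2p;4p'
python3 -m pendant '[{"jaw":1,"linear":[-0.1,0,0],"twist":0},{"jaw":1,"linear":[0,0,0],"twist":0},{"jaw":1,"linear":[0,0,0],"twist":0}]' | sed -n '1,2p;4p'
cat > plate.py <<'E'
from m import *
# plate top x position (doser), old vs new, scene camera
th=np.radians(-5.25);X=np.array([np.cos(th),np.sin(th)]);Y=np.array([-X[1],X[0]])
im,N=grab("scene");cv2.imwrite("pics/scene6.png",im)
for P in(np.load("scene0.npy"),N):
    Q=P.reshape(-1,3);d=Q[:,:2]-[.640,-.011];dx=d@X*1000;dy=d@Y*1000
    k=(abs(dy)<130)&(dx>15)&(dx<60)&(Q[:,2]>.041)&(Q[:,2]<.05)
    print(k.sum(),dx[k].mean(),np.percentile(dx[k],[5,50,95]))
E
python3 plate.py
python3 - <<'E'
import cv2
a=cv2.imread("pics/scene0.png")[170:300,150:300];b=cv2.imread("pics/scene6.png")[170:300,150:300]
cv2.imwrite("pics/c6.png",cv2.hconcat([cv2.resize(a,(400,347)),cv2.resize(b,(400,347))]))
E
```

```text
time: 22.77
position: [0.559, -0.0017, 0.0225]
ft_force: [-14.6, 0.5, -2.5]
time: 23.02
position: [0.5594, -0.0017, 0.0224]
ft_force: [-14.6, -0.4, -2.9]
239 38.85018156484557 [34.52430004 39.02502216 42.47443058]
290 40.03162152747221 [34.59408484 40.80469093 45.13714954]
```

View pics/c6.png

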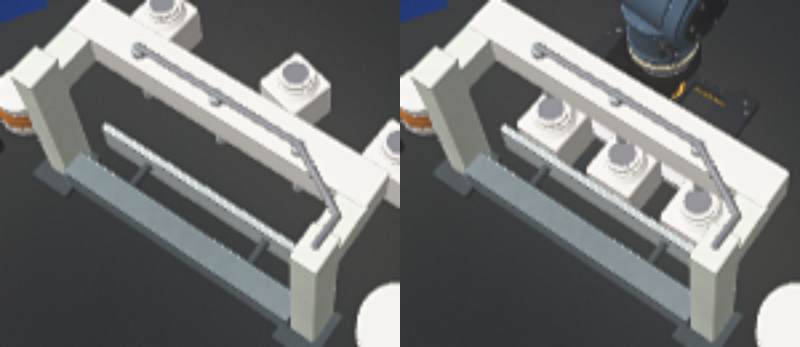

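```bash
python3 -m pendant '[{"jaw":1,"linear":[0,0,0],"twist":0},{"jaw":1,"linear":[0.3,0,0],"twist":0},{"jaw":1,"linear":[0.3,0,0],"twist":0},{"jaw":1,"linear":[0.3,0,0],"twist":0},{"jaw":1,"linear":[0.3,0,0],"twist":0},{"jaw":1,"linear":[0.5,0,0],"twist":0},{"jaw":1,"linear":[1,0,0],"twist":0},{"jaw":1,"linear":[2,0,0],"twist":0},{"jaw":1,"linear":[2.5,0,0],"twist":0},{"jaw":1,"linear":[2,0,-3],"twist":0},{"jaw":1,"linear":[0,0,-4],"twist":0},{"jaw":1,"linear":[0,0,-4],"twist":0}]'
python3 -m pendant '[{"jaw":1,"linear":[0,4,-1],"twist":0},{"jaw":1,"linear":[0,4,-1],"twist":0},{"jaw":1,"linear":[0,4,0],"twist":0},{"jaw":1,"linear":[0,4,0],"twist":0},{"jaw":1,"linear":[0,4,0],"twist":0},{"jaw":1,"linear":[0,4,0],"twist":0},{"jaw":1,"linear":[0,4,0],"twist":0},{"jaw":1,"linear":[0,4,0],"twist":0},{"jaw":1,"linear":[0,4,0],"twist":0},{"jaw":1,"linear":[0,0,0],"twist":0},{"jaw":1,"linear":[0,0,0],"twist":0}]'
python3 look.py 7; python3 plate.py
python3 - <<'E'
import cv2
a=cv2.imread("pics/scene7.png")[150:300,150:310];b=cv2.imread("pics/top7.png")[95:195,185:325]
cv2.imwrite("pics/c7.png",cv2.hconcat([cv2.resize(a,(400,375)),cv2.resize(b,(400,375))]))
E
```

```text
time: 24.07
position: [0.4791, 0.0044, 0.1357]
tool_rot: [0.046, 0.999, -0.0, -0.0]
ft_force: [1.8, -0.6, 0.6]
grip_width: 0.0869
grip_force: 0.0
time: 24.98
position: [0.5141, 0.3658, 0.1558]
tool_rot: [0.044, 0.999, 0.001, 0.002]
ft_force: [-0.7, -1.3, 0.7]
grip_width: 0.087
grip_force: 0.0
top b-96 body [-17.  -96.7] [24.8 56.5] 0.4 99
top b-96 neck [-14.7 -97.1] [33.7  9.9] 89.8 28
top b0 body [-32.3   0.1] [55.3 56.4] 0.6 143
top b0 neck [-15.6  -0. ] [ 9.5 24.7] 1.6 18
top b96 body [-16.3  97.1] [27.2 56.7] 1.9 102
top b96 neck [-13.9  98.7] [31.4 10.6] 89.8 27
top bar [-113.8   -0.9] [146.3 202. ] 0.4 497
top plate [74.6 -3.3] [279.7  10.2] 89.7 46
top head [13.5 -0. ] [ 88.9 319.9] 0.1 1446
scene b-96 body [  9.5 -95.1] [53.6 58.9] 0.4 167
scene b-96 neck [  8.7 -96.6] [33.6 39.1] 1.5 114
scene b0 body [10.7  1.4] [60.1 54.1] 89.9 190
scene b0 neck [7.1 3.4] [33.4 36.9] 34.9 121
scene b96 body [10.3 95.5] [53.9 51.8] 88.6 149
scene b96 neck [ 8.6 99.8] [40.2 34.5] 85.7 141
scene plate [ 49. -17.] [ 57.7 261.7] 0.2 319
scene head [13.9 -0.1] [ 84.7 321. ] 1.2 1659
239 38.85018156484557 [34.52430004 39.02502216 42.47443058]
287 39.1406168084027 [31.88562802 40.02027918 44.07723771]
```

View pics/c7.png

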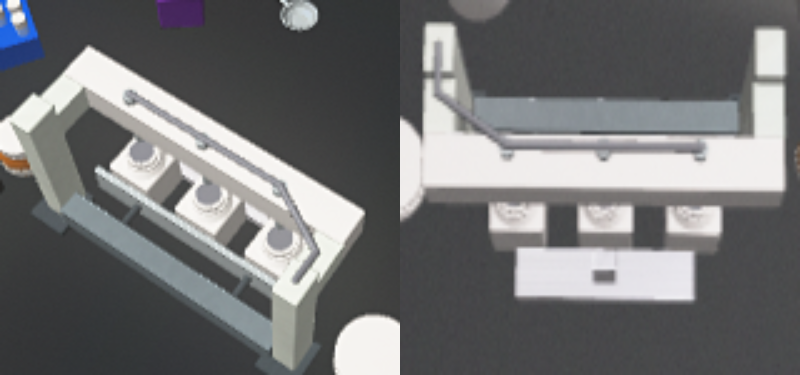

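Run:
```python
from m import *
th=np.radians(-5.25);X=np.array([np.cos(th),np.sin(th)]);Y=np.array([-X[1],X[0]])
for n in("top","scene"):
    im,P=grab(n);Q=P.reshape(-1,3);d=Q[:,:2]-[.640,-.011];dx=d@X*1000;dy=d@Y*1000
    def rep(l,k):
        if k.sum()>8:
            c,s,a=cv2.minAreaRect(np.c_[dx[k],dy[k]].astype(np.float32));print(n,l,np.round(c,1),np.round(s,1),round(a,2),k.sum(),"x",np.round([dx[k].min(),dx[k].max()],1))
    rep("bar",(abs(dy)<120)&(dx>-110)&(dx<-37)&(Q[:,2]>.009)&(Q[:,2]<.019))
    rep("post",(abs(dy)<40)&(dx>-110)&(dx<-37)&(Q[:,2]>.057)&(Q[:,2]<.067))
    for y0 in(-96,0,96):
        k=(abs(dy-y0)<35)&(dx>-42)&(dx<45)
        rep(f"bottle{y0}",k&(Q[:,2]>.06)&(Q[:,2]<.068))
        f=k&(dx<-20)&(Q[:,2]>.02)&(Q[:,2]<.05)
        if f.sum()>5:print("   front face dx",dx[f].mean(),f.sum())
print(robot.get_obs()["time"])
```

```text
top bar [-68.9   1.7] [ 62.6 196.5] 0.59 555 x [-100.7  -37.1]
top post [-50.3   1.4] [20.2 21.8] 0.28 44 x [-60.4 -40.2]
top bottle-96 [-16.8 -96.7] [56.4 25.4] 89.91 79 x [-29.6  -4.2]
   front face dx -27.75259723853724 46
top bottle0 [-23.8  -0. ] [36.2 56.6] 1.7 80 x [-41.9  -5. ]
   front face dx -27.80028206392424 55
top bottle96 [-15.9  97. ] [25.9 56.5] 1.11 86 x [-28.8  -2.4]
   front face dx -28.12159272988831 47
scene bottle-96 [ 10.6 -94.8] [50.1 60.9] 2.73 143 x [-15.8  36.5]
scene bottle0 [10.2  1.7] [60.5 52.3] 89.57 159 x [-16.2  36.4]
scene bottle96 [10.4 95.4] [53.5 53.4] 87.71 121 x [-17.2  36.4]
25.2333
```

```bash
python3 -c "
from rig import robot
print(robot.hand_in())"
```

```text
the job is handed in; nothing more can be done
None
```

The job is handed in, at about 25 s of the 72 s, and the hand-in returned no verdict. From the last camera check, the three upright bottles stand flush against the back plate and within about 3 mm of their nozzle centres; the bar lies square along their fronts to within about a degree, with under 1 mm of gap. The plate was pressed in about 3 mm (estimated from arm position and camera) before release, and the rack was not touched.

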